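# Reset a tripped deep fryer with a pen through its reset hole

### The job

The deep fryer's overheat cut-out has tripped. First turn the thermostat knob on its control head back to off (anticlockwise to the stop); only then pick up the pen, put its writing tip through the red-ringed hole in the back panel and, holding the pen level and square to the panel, press the red button behind it in with a light push, about 5 N and at most 12 N. Keep it pressed for two seconds and finish still holding the pen like that, never pushing hard on the fryer with it, and leave everything else where it stands.

Things in the scene. Friction and masses are not known exactly. Their poses are not given: they have to be found in the camera images.
- fryer: Deep fryer, fixed, turned so its back faces the robot. Origin on the worktop below the middle of the back panel's outer face; x runs level into the fryer, square to the panel, z up. Black control head x -3 to 109 mm, y +-102, z 50 to 200; behind it an open steel tank with wire basket, x to 310 mm, y +-125, z to 166. Head's panel is an upright aluminium plate.
- reset_hole (a point): Centre of the round reset hole (10 mm diameter, in a 3 mm plate) in the outer face of the back panel, 165 mm above the worktop, 35 mm below the head's top and 45 mm to the -y side of the panel's middle. A raised red ring round it, 25 mm across, stands out 1.5 mm. Axes as the fryer's: x points straight into the hole.
- reset_button (a joint): Red reset button (13 mm across) behind the hole, its face 6 mm behind the panel's outer face. Reads 0 when out, 0.008 m (8 mm, a firm stop) when fully in, sliding straight along the hole. A spring returns it: 1.6 N to start, 3.6 N at 4.5 mm, where the cut-out re-arms, 5.2 N fully in.
- thermostat (a joint): Angle of the knob on top of the head, rad: 0 = off (end stop; white pointer towards the panel side and the red mark), growing clockwise seen from above. Starts between 0.7 and 1.3. Turns stiffly (0.04 N m) and stays where left.
- thermostat_grip (a point): Point on the upright axis of the knob, 224 mm above the worktop, at the height to grip. Its black bar grip is 12 mm thick, 44 mm long and stands free from z = 210 to 232 mm; it lies along this point's x axis, the pointer on its -x end. Below it a 46 mm round skirt. The point turns with the knob.
- pen: White ballpoint pen with black ends, 145 mm long, 8 to 11 mm thick, 10 to 17 g, lying loose on the worktop, writing tip away from the robot, from 30 degrees right to 75 left. Origin below the middle of its length, on its underside; its y axis runs along the pen to the writing tip. Collides as an 8 mm barrel from y = -64 to 54 mm, then a cone to a 1 mm tip at y = 72.5 mm. Clip at the other end.
- pen_tip (a point): The writing tip of the pen, on its long axis (4.4 mm above its underside); axes as the pen's.
- pen_mid (a point): Middle of the pen's length, on its long axis; axes as the pen's.
- oil_bottle: Bystander: clear oil bottle with black cap, 62 x 62 x 257 mm; origin at the middle of its underside. Leave alone.
- kitchen_timer: Bystander: red and white twist timer, 60 x 60 x 50 mm; origin at the middle of its underside. Leave alone.
- chopping_board: Bystander: brown chopping board, 200 x 300 x 22 mm; origin at the middle of its underside. Leave alone.
- lemon: Bystander: yellow lemon on the board, 83 x 58 x 58 mm; origin at the middle of its underside. Leave alone.
- garlic: Bystander: garlic bulb on the board, 48 x 50 x 51 mm; origin at the middle of its underside. Leave alone.
- peeler: Bystander: dark green peeler on the board, 170 x 25 x 18 mm; origin at the middle of its underside. Leave alone.

How it is judged:
By the outcome, as a careful person would: the job done as asked, in the order asked, and still so for the second after the job is handed in, while the arm keeps its last pose, push and grip.
It also fails if it takes over 61 s, if anything falls off the work surface, if the arm or the gripper's body presses on something with over 40 N, if the wrist force passes 120 N, or if a joint passes its speed limit or range.

### The arm

A 6-joint arm with a two-finger parallel gripper is mounted at the origin on a cart in front of the work surface, level with it; the furniture and walls round the work are solid. World frame = base frame: x ahead of the robot, y to its left, z up, the work surface at z = 0. Lengths are in m, angles in rad, forces in N, time in s.
With the tool pointing down it reaches from about 0.275 to 0.75 m from the base axis. Payload 10.2 kg.
Tool frame: the origin (TCP) lies at the very end of the fingers, on their centre line; the grasp point (between the pads) lies 19 mm behind it (ctrl.hold_point_z is the distance from the TCP to the grasp point, in m); z points along the fingers, y is the line along which they close (so a half turn about z gives the same grasp; the last joint's range is limited). The gripper opens to 85 mm and grips with 20 to 120 N. Pads are 22 mm wide; open, the fingers measure 114 mm over their backs; the gripper's body (76 mm by 85 mm) begins 54 mm behind the grasp point. The pads swing forward as they close: fully open they stand 13 mm farther back than shut.
Start: joints at [0.98, 0.313, 1.498, -0, 1.331, -0.223], TCP at [0.189, 0.49, 0.231] pointing down, gripper open.
Joint ranges: [-2.94, 2.94], [-0.97, 2.17], [0.19, 2.56], [-1.23, 4.37], [0.02, 3.11], [-2.88, 2.88]. Speed limits (rad/s): [2.39, 2.39, 3.01, 3.14, 3.14, 3.14].

### API

Orientations are given as a rotation vector (axis times angle).
In Python, from station import ctrl, imaging, workorder gives the robot as it stands. The module is installed in compiled form; this text tells all that it offers.
- The arm moves only by the tool play_rows, never from a script. Its argument "rows" is a list of rows, each an object of numbers: "x", "y", "z": the shift along the tool's x, y, z as a fraction of full scale; "wx", "wy", "wz": the turn, a rotation vector about the tool's x, y, z as a fraction of full scale. In form: [{"x": .., "y": .., "z": .., "wx": .., "wy": .., "wz": ..}, ...]. A call has 1 to 8 rows; each row is the pose to reach, as a shift and turn from the pose commanded when the call began, along the tool's axes at that moment; what a row does not reach only later rows make up. Full scale, the value 1, is 500 mm for a shift and 90 degrees for a turn. A row lasts 1/12 s, in which the tool goes at most 41.7 mm and 7.16 degrees, less where a joint would pass 70% of its speed; a pose out of reach is approached as far as the arm can. A call with a number of a shift or a turn outside -1 to 1 is refused whole. A call with a gripper value outside its range is refused whole. "hand" is the opening, from -1 (shut) to 1 (fully open), set as the call begins (left out, the last holds). The fingers move at their own pace and stop on an object; "force" is the grip in N (left out, the last holds). Time passes only in rows, so rows that repeat a pose let the fingers close. It gives the time, the measured TCP pose, the force, the opening and the grip force at its end, in the units of the state.
- ctrl.read_state(): the state, without advancing time (a new reading comes with each control period).
- imaging.grab_frame(name): name is "side" or "top" or "wrist"; returns the picture (400x640x3 uint8, blue, green, red); there is no depth.
- imaging.calibration(name): a dict with "fov_y" (degrees; the focal length in pixels is half the picture's height over the tangent of half this angle, whatever the lens; pixels are square), "cx", "cy" (the principal point, pixels), "world_to_cam" (4x4, takes a point from world to camera coordinates). Camera axes: x right, y down, z forward; pixel columns grow to the right and rows downward; lengths in m; the calibration is good to about 2 mm. A picture is of the moment at which its call begins: read the wrist's pose just before it. calibration takes no time and is no camera call; for the wrist camera it gives the pose at the moment of the call.
- workorder.close_job(): hands the job in; it is judged then, once.
The state is a dict: "t": time; "qpos": joint angles; "joint_velocities": joint speeds; "effort": joint torques, N m; "eef_pos": TCP position; "orientation": TCP orientation; "ft_force": force on the tool from outside, world axes, zero at the start; "moment": the same for the moment, N m; "opening": finger opening in m; "gripper_force": force on a finger pad.
Only numpy, scipy, OpenCV 4.12 (cv2) and the standard library are available. Lean on these libraries where they do the work, as an engineer would, in place of code of your own. Each camera call takes 0.05 s, during which the arm holds its last target. There are 200 camera calls.

## Working session

There is one attempt and no reset: what is moved stays moved. The work goes in short steps, Python scripts to look and compute and a tool call to move; the robot and the scene stay as the last step left them, time stands still between calls to the robot, and variables do not carry over. Pictures are saved under pics/ and viewed, at most 10 in all, crops included, and the job is handed in when it is done.

Besides the shell and the picture viewer there is one more tool, called after "Request:" as name(argument=value, ...) on one line, values as JSON. play_rows: Moves the arm, as the interface text tells. Its arguments: {"type":"object","properties":{"rows":{"type":"array"},"hand":{"type":"number"},"force":{"type":"number"}},"required":["rows"]}

```bash
mkdir -p pics; cat > h.py <<'E'
import numpy as np, cv2
from station import ctrl, imaging, workorder
from scipy.spatial.transform import Rotation as R
def grab(n,name=None):
    c=imaging.calibration(n); f=imaging.grab_frame(n)
    if name: cv2.imwrite('pics/'+name,f)
    return f,c
def ray(c,u,v):
    T=np.array(c['world_to_cam']); F=200/np.tan(np.radians(c['fov_y'])/2)
    d=T[:3,:3].T@np.array([(u-c['cx'])/F,(v-c['cy'])/F,1]); return -T[:3,:3].T@T[:3,3],d/np.linalg.norm(d)
def onz(c,u,v,z):
    o,d=ray(c,u,v); return o+d*(z-o[2])/d[2]
def proj(c,p):
    T=np.array(c['world_to_cam']); F=200/np.tan(np.radians(c['fov_y'])/2)
    q=T[:3,:3]@np.array(p)+T[:3,3]; return np.array([c['cx']+F*q[0]/q[2],c['cy']+F*q[1]/q[2]])
def tri(rs):
    A=sum(np.eye(3)-np.outer(d,d) for o,d in rs); b=sum((np.eye(3)-np.outer(d,d))@o for o,d in rs); return np.linalg.solve(A,b)
def delta(pos,Rm):
    "tool-frame fraction from current pose to target"
    s=ctrl.read_state(); R0=R.from_rotvec(s['orientation']); 
    return R0.inv().apply(np.array(pos)-s['eef_pos'])/.5,(R0.inv()*Rm).as_rotvec()/(np.pi/2)
E
python3 - <<'E'
from h import *
s=ctrl.read_state(); print(s, ctrl.hold_point_z)
for n in('top','side','wrist'):
    f,c=grab(n,n+'0.png'); print(n,c['fov_y'],c['cx'],c['cy'],np.round(ray(c,320,200),3).tolist())
E
```

```text
{'t': 0.0, 'qpos': array([ 9.79597989e-01,  3.13450939e-01,  1.49843691e+00, -1.36990085e-05,
        1.33100181e+00, -2.23389438e-01]), 'joint_velocities': array([0.00024233, 0.00028377, 0.00023384, 0.00183622, 0.00036257,
       0.00039815]), 'effort': array([ 4.04262273e-04, -4.12271583e+01, -2.59735537e+01, -1.57757595e-04,
        4.34998336e-03, -3.64360812e-05]), 'eef_pos': array([0.18863708, 0.48966328, 0.23073466]), 'orientation': array([-5.74404829e-01, -3.08812383e+00,  1.87865087e-03]), 'ft_force': array([-0.29199234, -0.3192383 ,  0.3586891 ]), 'moment': array([0.02335039, 0.01194823, 0.03523014]), 'gripper_force': 0.0, 'opening': 0.08536089857816376} 0.0187
top 56.472500249294846 320.34404525500895 200.190063785666 [[0.403, -0.101, 1.268], [0.124, -0.002, -0.992]]
side 45.129516548802194 320.8340008044911 194.60813752731724 [[0.589, 1.156, 0.926], [-0.044, -0.835, -0.549]]
wrist 68.36360817828228 316.9296587191213 200.00626330459764 [[0.122, 0.515, 0.373], [0.263, -0.091, -0.96]]
```

View pics/top0.png

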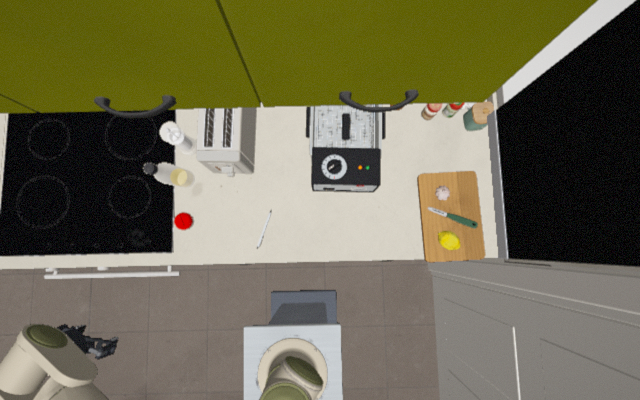

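View pics/side0.png

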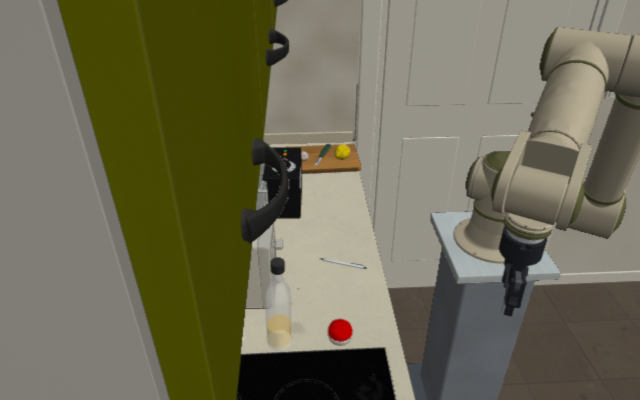

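The top view shows the fryer head at about (346,170), knob (334,167), pen from (270,209) to (259,247). Side view shows the pen at (343,263), but the fryer is partly hidden by the cabinet handles. Next, an enlarged crop and rough positions.

```bash
python3 - <<'E'
from h import *
f=cv2.imread('pics/top0.png'); c=imaging.calibration('top')
a=cv2.resize(f[140:200,305:385],None,fx=8,fy=8,interpolation=cv2.INTER_CUBIC)
b=cv2.resize(f[200:255,250:280],None,fx=8,fy=8,interpolation=cv2.INTER_CUBIC)
out=np.zeros((480,800,3),np.uint8); out[:480,:640]=a; out[:440,640:800]=b[:,40:200]
cv2.imwrite('pics/crop1.png',out)
for u,v,z in [(334,167,.232),(313,149,.2),(380,149,.2),(313,183,.2),(380,183,.2),(271,209,.004),(259,247,.004),(346,186,.2)]: print(u,v,np.round(onz(c,u,v,z),3))
E
```

```text
334 167 [ 0.626 -0.145  0.232]
313 149 [ 0.689 -0.086  0.2  ]
380 149 [ 0.684 -0.283  0.2  ]
313 183 [ 0.587 -0.084  0.2  ]
380 183 [ 0.583 -0.279  0.2  ]
271 209 [0.535 0.064 0.004]
259 247 [0.407 0.105 0.004]
346 186 [ 0.576 -0.18   0.2  ]
```

View pics/crop1.png

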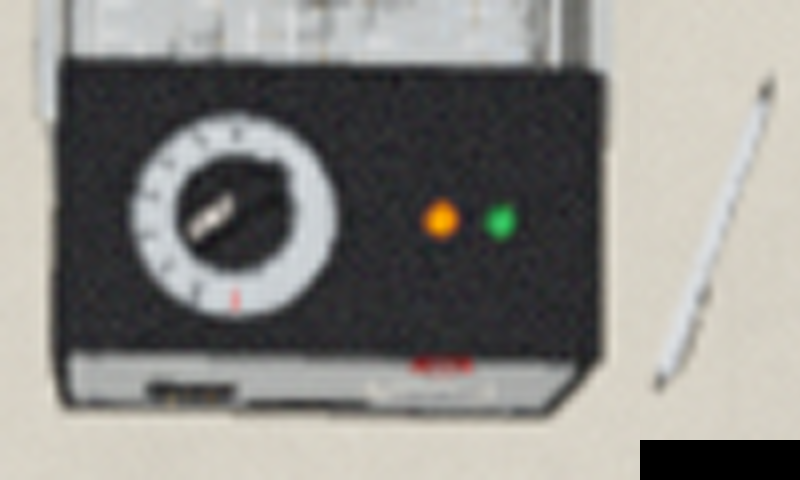

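The crop shows the dial clearly: knob centre at crop (236,213), which is full-frame (334.5,166.6). The pointer sits at about 8 o'clock and the red mark at 6 o'clock, so the angle is roughly 60°. The red ring sits on the panel at the right. Next I move to a viewing pose in front of the fryer.

```bash
python3 - <<'E'
from h import *
ct=imaging.calibration('top'); cs=imaging.calibration('side')
for a,b in [((378,107),(280,47)),((135,105),(270,195))]: print('handle',np.round(tri([ray(ct,*a),ray(cs,*b)]),3))
print(np.round(delta([.47,-.15,.40],R.from_rotvec([0,np.pi,0])),3).tolist())
E
```

```text
handle [ 0.652 -0.22   0.553]
handle [0.694 0.33  0.418]
[[-0.985, -0.992, -0.338], [-0.001, -0.0, -0.234]]
```

Request:
play_rows(rows=[{"x": -0.985, "y": -0.992, "z": -0.338, "wz": -0.234}, {"x": -0.985, "y": -0.992, "z": -0.338, "wz": -0.234}, {"x": -0.985, "y": -0.992, "z": -0.338, "wz": -0.234}, {"x": -0.985, "y": -0.992, "z": -0.338, "wz": -0.234}, {"x": -0.985, "y": -0.992, "z": -0.338, "wz": -0.234}, {"x": -0.985, "y": -0.992, "z": -0.338, "wz": -0.234}, {"x": -0.985, "y": -0.992, "z": -0.338, "wz": -0.234}, {"x": -0.985, "y": -0.992, "z": -0.338, "wz": -0.234}])

```text
validation failed for argument at $.ro...
```

```bash
python3 - <<'E'
from h import *
s=ctrl.read_state(); print(s['t'],s['eef_pos'],s['orientation'],s['qpos'])
print(np.round(delta([.45,-.15,.38],R.from_rotvec([0,np.pi,0])),3).tolist())
E
```

```text
0.15 [0.18865742 0.48973163 0.23087044] [-5.74364954e-01 -3.08822281e+00  1.41620255e-03] [ 9.79622354e-01  3.13332587e-01  1.49823709e+00  2.15377684e-05
  1.33101403e+00 -2.23409945e-01]
[[-0.948, -1.006, -0.298], [-0.001, -0.0, -0.234]]
```

Request:
play_rows(rows=[{"x": -0.98, "y": -0.98, "z": -0.33, "wx": 0, "wy": 0, "wz": -0.234}, {"x": -0.98, "y": -0.98, "z": -0.33, "wx": 0, "wy": 0, "wz": -0.234}, {"x": -0.98, "y": -0.98, "z": -0.33, "wx": 0, "wy": 0, "wz": -0.234}, {"x": -0.98, "y": -0.98, "z": -0.33, "wx": 0, "wy": 0, "wz": -0.234}, {"x": -0.98, "y": -0.98, "z": -0.33, "wx": 0, "wy": 0, "wz": -0.234}, {"x": -0.98, "y": -0.98, "z": -0.33, "wx": 0, "wy": 0, "wz": -0.234}, {"x": -0.98, "y": -0.98, "z": -0.33, "wx": 0, "wy": 0, "wz": -0.234}, {"x": -0.98, "y": -0.98, "z": -0.33, "wx": 0, "wy": 0, "wz": -0.234}])

```text
t: 0.82
eef_pos: [0.3162, 0.2019, 0.3064]
orientation: [-0.0, 3.141, 0.0]
ft_force: [0.4, 0.4, -0.3]
opening: 0.0855
gripper_force: 0.0
```

```bash
python3 - <<'E'
from h import *
s=ctrl.read_state(); print(s['t'],s['eef_pos'],s['orientation'],s['qpos'])
print(np.round(delta([.45,-.15,.38],R.from_rotvec([0,np.pi,0])),3).tolist())
E
```

```text
0.8167 [0.31615592 0.20192508 0.30644377] [-4.57987795e-04  3.14134876e+00  8.80309523e-05] [ 2.53173415e-01 -8.05569036e-02  1.74763662e+00 -6.81624697e-06
  1.47426281e+00 -1.31791384e+00]
[[-0.268, -0.704, -0.147], [0.0, 0.0, 0.0]]
```

Request:
play_rows(rows=[{"x": -0.27, "y": -0.7, "z": -0.15, "wx": 0, "wy": -0.28, "wz": 0}, {"x": -0.27, "y": -0.7, "z": -0.15, "wx": 0, "wy": -0.28, "wz": 0}, {"x": -0.27, "y": -0.7, "z": -0.15, "wx": 0, "wy": -0.28, "wz": 0}, {"x": -0.27, "y": -0.7, "z": -0.15, "wx": 0, "wy": -0.28, "wz": 0}, {"x": -0.27, "y": -0.7, "z": -0.15, "wx": 0, "wy": -0.28, "wz": 0}, {"x": -0.27, "y": -0.7, "z": -0.15, "wx": 0, "wy": -0.28, "wz": 0}, {"x": -0.27, "y": -0.7, "z": -0.15, "wx": 0, "wy": -0.28, "wz": 0}, {"x": -0.27, "y": -0.7, "z": -0.15, "wx": 0, "wy": -0.28, "wz": 0}])

```text
t: 1.48
eef_pos: [0.4323, -0.1, 0.3711]
orientation: [0.002, 2.701, -0.001]
ft_force: [1.8, 1.3, -0.6]
opening: 0.0854
gripper_force: 0.0
```

Request:
play_rows(rows=[{"x": 0, "y": 0, "z": 0, "wx": 0, "wy": 0, "wz": 0}, {"x": 0, "y": 0, "z": 0, "wx": 0, "wy": 0, "wz": 0}])

```text
t: 1.65
eef_pos: [0.4324, -0.0993, 0.37]
orientation: [0.005, 2.703, 0.0]
ft_force: [-0.6, 0.7, 0.3]
opening: 0.0853
gripper_force: 0.0
```

```bash
python3 - <<'E'
from h import *
s=ctrl.read_state(); print(s['t'],s['eef_pos'],s['orientation'],s['qpos'])
f,c=grab('wrist','w1.png'); print(ray(c,320,200))
np.save('c1.npy',c,allow_pickle=True)
E
```

```text
1.65 [ 0.43244472 -0.09930701  0.36999213] [5.01652977e-03 2.70309399e+00 3.42301437e-04] [-0.64728012 -0.18293257  1.735475    0.27340658  1.24248718 -2.25748488]
(array([ 0.30718543, -0.09884455,  0.46892057]), array([ 0.66020808,  0.00850984, -0.75103453]))
```

View pics/w1.png

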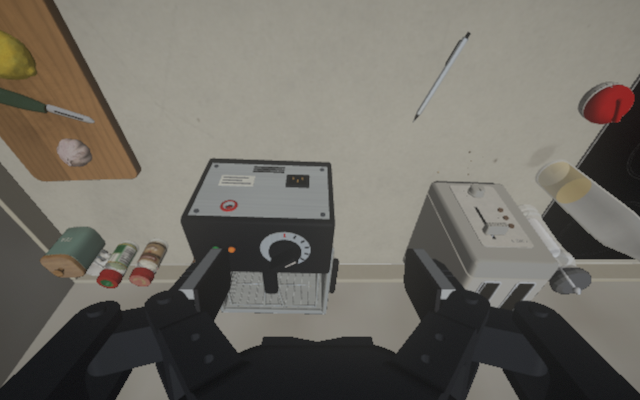

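The wrist view (image bottom is away from the robot) shows the red ring at (229,205), knob at (287,252), panel plate between rows 165 and 216, and pen tip at about (415,121) with its tail at (467,34). Now to measure.

```bash
python3 - <<'E'
from h import *
c=np.load('c1.npy',allow_pickle=True).item(); f=cv2.imread('pics/w1.png')
hsv=cv2.cvtColor(f,cv2.COLOR_BGR2HSV); g=cv2.cvtColor(f,cv2.COLOR_BGR2GRAY)
H,S,V=cv2.split(hsv)
red=(((H<8)|(H>172))&(S>120)&(V>70)).astype(np.uint8)
n,l,st,ce=cv2.connectedComponentsWithStats(red)
for i in range(1,n):
    if st[i,4]>8: print('red',st[i],ce[i],onz(c,*ce[i],.165).round(4),onz(c,*ce[i],.2).round(4))
m=red.copy(); m[:,:200]=0;m[:,250:]=0;m[:190]=0;m[225:]=0
e=cv2.fitEllipse(max(cv2.findContours(m,0,2)[0],key=cv2.contourArea)); print('ringell',e,onz(c,*e[0],.165).round(4))
# plate top edge: transitions in columns
pts=[]
for u in range(200,320,4):
    col=g[205:232,u].astype(float); d=np.diff(col); k=d.argmin(); pts.append((u,205+k+.5,d[k]))
W=np.array([onz(c,u,v,.2)[:2] for u,v,d in pts if d<-40]); 
for _ in range(3):
    p=np.polyfit(W[:,1],W[:,0],1); r=W[:,0]-np.polyval(p,W[:,1]); W=W[abs(r)<max(.001,1.5*r.std())]
print('edge slope dx/dy',p,len(W),r.std(), W[[0,-1]])
# far top edge of head
# dial white annulus
w=((S<60)&(V>120)).astype(np.uint8); w[:228]=0;w[270:]=0;w[:,:255]=0;w[:,315:]=0
w=cv2.morphologyEx(w,cv2.MORPH_CLOSE,np.ones((5,5)))
n,l,st,ce=cv2.connectedComponentsWithStats(w)
for i in range(1,n):
    if st[i,4]>8: print('white',st[i],ce[i])
# pen
q=f[20:135,395:485]; 
cv2.imwrite('pics/crop2.png',np.hstack([cv2.resize(f[195:280,190:330],(770,468),interpolation=2)]))
dark=((g<90)).astype(np.uint8); dark[:20]=0;dark[140:]=0;dark[:,:395]=0;dark[:,490:]=0
n,l,st,ce=cv2.connectedComponentsWithStats(dark)
for i in range(1,n):
    if st[i,4]>3: print('dark',st[i],ce[i],onz(c,*ce[i],.0044).round(4))
E
```

```text
red [ 584   85   51   39 1407] [609.87491116 104.57853589] [0.4398 0.2145 0.165 ] [0.4246 0.1784 0.2   ]
red [221 201  16  10  57] [228.8245614  207.24561404] [ 0.5873 -0.2234  0.165 ] [ 0.555 -0.209  0.2  ]
red [130 268  24  12 179] [142.66480447 272.8603352 ] [ 0.7431 -0.406   0.165 ] [ 0.6929 -0.3706  0.2   ]
red [ 97 270  25  18 262] [109.66412214 276.96564885] [ 0.7552 -0.4697  0.165 ] [ 0.7036 -0.4269  0.2   ]
ringell ((228.34378051757812, 205.030029296875), (9.374297142028809, 15.390082359313965), 79.04003143310547) [ 0.5831 -0.2232  0.165 ]
edge slope dx/dy [0.04502854 0.58007715] 26 0.00042461902477774035 [[ 0.56915108 -0.24861567]
 [ 0.57525686 -0.10085186]]
white [260 232  50  35 610] [285.03114754 244.42786885]
dark [465  32   5   6  17] [467.17647059  34.70588235] [0.4069 0.1126 0.0044]
dark [446  40  16  25  37] [453.16216216  51.13513514] [0.4281 0.0993 0.0044]
dark [415 115   3   4   8] [415.875 116.25 ] [0.5289 0.067  0.0044]
```

View pics/crop2.png

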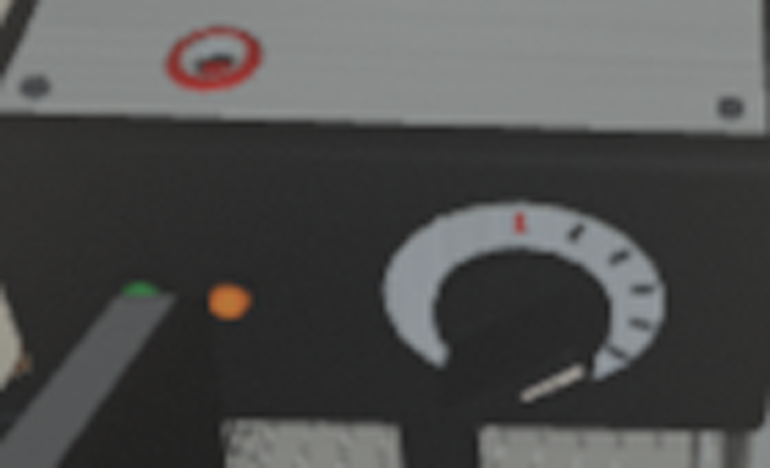

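The crop shows the ring at full-frame (228.5,205), the dial's outer ellipse spanning crop x 384 to 665 with its top at y 203, the red mark at (519,222), and the pointer from (585,370) to (522,400).

```bash
python3 - <<'E'
from h import *
c=np.load('c1.npy',allow_pickle=True).item(); ct=imaging.calibration('top')
P=lambda x,y:(190+x/5.5-.41,195+y/5.5-.41); Q=lambda x,y:(305+x/8-.44,140+y/8-.44)
# dial circle fit at z=.2 from both views
for nm,cc,pts in [('wrist',c,[P(384,300),P(665,300),P(524,203),P(425,222),P(622,224),P(648,345)]),('top',ct,[Q(132,215),Q(338,215),Q(236,113),Q(236,318),Q(164,143),Q(308,288)])]:
    X=np.array([onz(cc,*p,.2005)[:2] for p in pts]); A=np.c_[2*X,np.ones(len(X))]
    s=np.linalg.lstsq(A,(X**2).sum(1),rcond=None)[0]; print(nm,s[:2].round(4),'r',np.sqrt(s[2]+s[:2]@s[:2]).round(4))
for nm,cc,a,b in [('wrist',c,P(585,370),P(522,400)),('top',ct,Q(190,238),Q(232,198))]:
    A,B=onz(cc,*a,.232),onz(cc,*b,.232); d=(A-B)[:2]; print(nm,'outer',A.round(4),'inner',B.round(4),'yaw deg',np.degrees(np.arctan2(d[1],d[0])),'len',np.linalg.norm(d))
for nm,cc,a in [('wrist',c,P(519,222)),('top',ct,Q(236,300))]: print(nm,'redmark',onz(cc,*a,.2005).round(4))
s=cv2.imread('pics/side0.png'); cs=imaging.calibration('side')
E
```

```text
wrist [ 0.6347 -0.1448] r 0.0367
top [ 0.6348 -0.1466] r 0.0378
wrist outer [ 0.6235 -0.1274  0.232 ] inner [ 0.6354 -0.1434  0.232 ] yaw deg 126.60717586361272 len 0.019879957959311568
top outer [ 0.6202 -0.129   0.232 ] inner [ 0.6343 -0.1443  0.232 ] yaw deg 132.7172565507595 len 0.020781963766109746
wrist redmark [ 0.606  -0.1444  0.2005]
top redmark [ 0.6034 -0.146   0.2005]
```

```bash
cat >> h.py <<'E'
def down(deg): return R.from_euler('z',deg-180,degrees=True)*R.from_rotvec([0,np.pi,0])
def show(*targets):
    s=ctrl.read_state(); print(round(s['t'],2),'pos',s['eef_pos'].round(4),'ft',s['ft_force'].round(1),'q',s['qpos'].round(2),'open',round(s['opening'],4))
    for p,r in targets: print([np.round(v,4).tolist() for v in delta(p,r)])
E
python3 - <<'E'
from h import *
show(([.50,-.14,.26],down(128)))
E
```

```text
1.7 pos [ 0.4322 -0.0979  0.37  ] ft [ 0.3  0.3 -0. ] q [-0.64 -0.18  1.74  0.27  1.24 -2.26] open 0.0854
[[-0.0295, -0.0843, 0.2568], [0.127, 0.2595, 0.5672]]
```

Request:
play_rows(rows=[{"x": -0.03, "y": -0.084, "z": 0.257, "wx": 0.127, "wy": 0.26, "wz": 0.567}, {"x": -0.03, "y": -0.084, "z": 0.257, "wx": 0.127, "wy": 0.26, "wz": 0.567}, {"x": -0.03, "y": -0.084, "z": 0.257, "wx": 0.127, "wy": 0.26, "wz": 0.567}, {"x": -0.03, "y": -0.084, "z": 0.257, "wx": 0.127, "wy": 0.26, "wz": 0.567}, {"x": -0.03, "y": -0.084, "z": 0.257, "wx": 0.127, "wy": 0.26, "wz": 0.567}, {"x": -0.03, "y": -0.084, "z": 0.257, "wx": 0.127, "wy": 0.26, "wz": 0.567}, {"x": -0.03, "y": -0.084, "z": 0.257, "wx": 0.127, "wy": 0.26, "wz": 0.567}, {"x": -0.03, "y": -0.084, "z": 0.257, "wx": 0.127, "wy": 0.26, "wz": 0.567}])

```text
t: 2.37
eef_pos: [0.5005, -0.1377, 0.261]
orientation: [-1.378, -2.821, 0.002]
ft_force: [0.5, -0.6, -0.4]
opening: 0.0857
gripper_force: 0.0
```

```bash
python3 - <<'E'
from h import *
show(([.50,-.14,.26],down(128)),([.6345,-.1455,.26],down(128)))
E
```

```text
2.37 pos [ 0.5005 -0.1377  0.261 ] ft [ 0.5 -0.6 -0.4] q [-0.49  0.28  1.46 -0.    1.4  -1.16] open 0.0857
[[-0.003, -0.0037, 0.002], [-0.0011, -0.0007, -0.0008]]
[[-0.1771, 0.2017, 0.0015], [-0.0011, -0.0007, -0.0008]]
```

Request:
play_rows(rows=[{"x": -0.177, "y": 0.202, "z": 0.0, "wx": 0, "wy": 0, "wz": 0}, {"x": -0.177, "y": 0.202, "z": 0.0, "wx": 0, "wy": 0, "wz": 0}, {"x": -0.177, "y": 0.202, "z": 0.0, "wx": 0, "wy": 0, "wz": 0}, {"x": -0.177, "y": 0.202, "z": 0.0, "wx": 0, "wy": 0, "wz": 0}, {"x": -0.177, "y": 0.202, "z": 0.0, "wx": 0, "wy": 0, "wz": 0}], hand=0)

```text
t: 2.78
eef_pos: [0.6363, -0.1449, 0.259]
orientation: [-1.37, -2.826, 0.001]
ft_force: [-0.5, -0.4, -0.5]
opening: 0.0429
gripper_force: 0.0
```

```bash
python3 - <<'E'
from h import *
show(([.6345,-.1455,.213],down(128)))
f,c=grab('wrist'); np.save('c2.npy',c,allow_pickle=True)
show()
cv2.imwrite('pics/w2.png',f)
print(proj(c,[.6345,-.1455,.224]),proj(c,[.6345,-.1455,.205]))
u,v=proj(c,[.6345,-.1455,.224]).astype(int)
cv2.imwrite('pics/crop3.png',cv2.resize(f[max(0,v-80):v+80,max(0,u-120):u+120],None,fx=3,fy=3,interpolation=2))
E
```

```text
2.78 pos [ 0.6363 -0.1449  0.259 ] ft [-0.5 -0.4 -0.5] q [-0.4   0.6   1.   -0.    1.54 -1.07] open 0.0429
[[0.0012, -0.0034, 0.0919], [-0.0006, -0.0006, 0.003]]
2.83 pos [ 0.635  -0.1452  0.2599] ft [-1.5  0.4 -0.5] q [-0.4   0.59  1.01 -0.    1.54 -1.07] open 0.0423
[315.00715617 228.4983074 ] [315.18602072 218.53926233]
```

View pics/crop3.png

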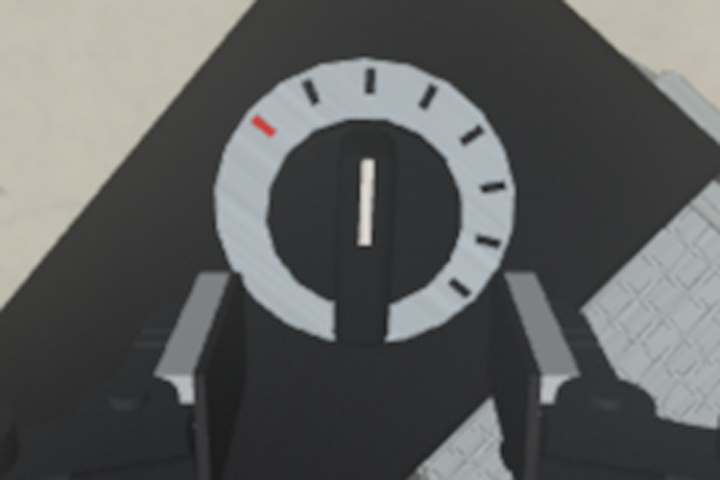

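The bar is nearly parallel to the fingers and centred between them (crop x 366; fingertips at 237 and 505). Descend and grip.

Request:
play_rows(rows=[{"x": 0, "y": 0, "z": 0.05, "wx": 0, "wy": 0, "wz": 0}, {"x": 0, "y": 0, "z": 0.08, "wx": 0, "wy": 0, "wz": 0}, {"x": 0, "y": 0, "z": 0.09, "wx": 0, "wy": 0, "wz": 0}, {"x": 0, "y": 0, "z": 0.09, "wx": 0, "wy": 0, "wz": 0}])

```text
t: 3.17
eef_pos: [0.6336, -0.1462, 0.2157]
orientation: [-1.374, -2.824, 0.001]
ft_force: [1.4, -0.2, 1.2]
opening: 0.0428
gripper_force: 0.0
```

Request:
play_rows(rows=[{"x": 0, "y": 0, "z": 0, "wx": 0, "wy": 0, "wz": 0}, {"x": 0, "y": 0, "z": 0, "wx": 0, "wy": 0, "wz": 0}, {"x": 0, "y": 0, "z": 0, "wx": 0, "wy": 0, "wz": 0}, {"x": 0, "y": 0, "z": 0, "wx": 0, "wy": 0, "wz": 0}, {"x": 0, "y": 0, "z": 0, "wx": 0, "wy": 0, "wz": 0}, {"x": 0, "y": 0, "z": 0, "wx": 0, "wy": 0, "wz": 0}], hand=-1, force=40)

```text
t: 3.67
eef_pos: [0.6359, -0.146, 0.2178]
orientation: [1.372, 2.821, 0.004]
ft_force: [5.8, 4.8, 4.6]
opening: 0.0106
gripper_force: 41.9
```

```bash
python3 - <<'E'
from h import *
show(([.6345,-.1455,.213],down(177.5)),([.6345,-.1455,.213],down(180.5)))
E
```

```text
3.67 pos [ 0.6359 -0.146   0.2178] ft [5.8 4.8 4.6] q [-0.41  0.61  1.09  0.    1.44 -1.07] open 0.0106
[[0.0026, -0.0017, 0.0096], [0.0016, 0.0032, -0.5484]]
[[0.0026, -0.0017, 0.0096], [0.0015, 0.0033, -0.5818]]
```

Request:
play_rows(rows=[{"x": 0, "y": 0, "z": 0, "wx": 0, "wy": 0, "wz": -0.07}, {"x": 0, "y": 0, "z": 0, "wx": 0, "wy": 0, "wz": -0.14}, {"x": 0, "y": 0, "z": 0, "wx": 0, "wy": 0, "wz": -0.21}, {"x": 0, "y": 0, "z": 0, "wx": 0, "wy": 0, "wz": -0.28}, {"x": 0, "y": 0, "z": 0, "wx": 0, "wy": 0, "wz": -0.35}, {"x": 0, "y": 0, "z": 0, "wx": 0, "wy": 0, "wz": -0.42}, {"x": 0, "y": 0, "z": 0, "wx": 0, "wy": 0, "wz": -0.48}, {"x": 0, "y": 0, "z": 0, "wx": 0, "wy": 0, "wz": -0.51}])

```text
t: 4.33
eef_pos: [0.6363, -0.1456, 0.2178]
orientation: [0.155, 3.131, 0.001]
ft_force: [5.9, 8.0, 2.6]
opening: 0.0107
gripper_force: 41.9
```

```bash
python3 - <<'E'
from h import *
show(); s=ctrl.read_state(); print(s['moment'],s['gripper_force'],R.from_rotvec(s['orientation']).as_matrix()[:2,0])
E
```

```text
4.33 pos [ 0.6363 -0.1456  0.2178] ft [5.9 8.  2.6] q [-0.41  0.61  1.09  0.    1.44 -1.88] open 0.0107
[ 1.12522524 -0.99484436 -0.06929886] 41.856794357299805 [-0.99509949  0.0986698 ]
```

Request:
play_rows(rows=[{"x": 0, "y": 0, "z": 0, "wx": 0, "wy": 0, "wz": -0.02}, {"x": 0, "y": 0, "z": 0, "wx": 0, "wy": 0, "wz": -0.04}, {"x": 0, "y": 0, "z": 0, "wx": 0, "wy": 0, "wz": -0.05}, {"x": 0, "y": 0, "z": 0, "wx": 0, "wy": 0, "wz": -0.06}, {"x": 0, "y": 0, "z": 0, "wx": 0, "wy": 0, "wz": -0.06}])

```text
t: 4.75
eef_pos: [0.6363, -0.1455, 0.2178]
orientation: [0.016, 3.135, 0.002]
ft_force: [6.5, 7.8, 3.0]
opening: 0.0109
gripper_force: 45.9
```

```bash
python3 - <<'E'
from h import *
show(); s=ctrl.read_state(); print(s['moment'],s['gripper_force'],R.from_rotvec(s['orientation']).as_matrix()[:2,0])
E
```

```text
4.75 pos [ 0.6363 -0.1455  0.2178] ft [6.5 7.8 3. ] q [-0.41  0.61  1.09  0.    1.44 -1.97] open 0.0109
[ 1.20410263 -1.12342939 -0.75383375] 45.903069376945496 [-0.9999278   0.01003383]
```

The moment about z jumped to −0.75 N·m, so the knob is at its stop. Open, rise and check.

Request:
play_rows(rows=[{"x": 0, "y": 0, "z": 0, "wx": 0, "wy": 0, "wz": 0}, {"x": 0, "y": 0, "z": 0, "wx": 0, "wy": 0, "wz": 0}, {"x": 0, "y": 0, "z": 0, "wx": 0, "wy": 0, "wz": 0}, {"x": 0, "y": 0, "z": -0.02, "wx": 0, "wy": 0, "wz": 0}, {"x": 0, "y": 0, "z": -0.06, "wx": 0, "wy": 0, "wz": 0}, {"x": 0, "y": 0, "z": -0.09, "wx": 0, "wy": 0, "wz": 0}, {"x": 0, "y": 0, "z": -0.09, "wx": 0, "wy": 0, "wz": 0}, {"x": 0, "y": 0, "z": -0.09, "wx": 0, "wy": 0, "wz": 0}], hand=0)

```text
t: 5.42
eef_pos: [0.6349, -0.1473, 0.2616]
orientation: [0.017, 3.14, -0.002]
ft_force: [0.3, -0.3, -0.1]
opening: 0.0426
gripper_force: 0.0
```

```bash
python3 - <<'E'
from h import *
show()
f,c=grab('wrist'); np.save('c3.npy',c,allow_pickle=True)
cv2.imwrite('pics/w3.png',f)
u,v=proj(c,[.6345,-.1455,.224]).astype(int)
m=f[max(0,v-100):v+60,max(0,u-160):u+160]; print(u,v)
cv2.imwrite('pics/crop4.png',cv2.resize(m,None,fx=2.5,fy=2.5,interpolation=2))
E
```

```text
5.42 pos [ 0.6349 -0.1473  0.2616] ft [ 0.3 -0.3 -0.1] q [-0.41  0.59  1.01 -0.    1.54 -1.97] open 0.0426
319 227
```

View pics/crop4.png

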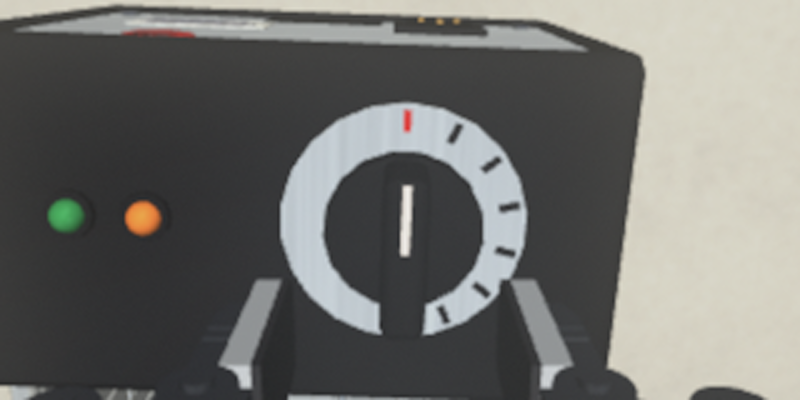

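The pointer is on the red mark (crop (406,120) and (406,220)), so the knob is off. Next the pen.

```bash
python3 - <<'E'
from h import *
c=np.load('c3.npy',allow_pickle=True).item(); f=cv2.imread('pics/w3.png'); g=cv2.cvtColor(f,6).astype(float)
pts=[]
for u in range(165,400,3):
    col=g[120:160,u]; d=np.diff(col); k=d.argmin()
    if d[k]<-25: pts.append((u,120+k+.5))
W=np.array([onz(c,u,v,.2)[:2] for u,v in pts])
for _ in range(6):
    p=np.polyfit(W[:,1],W[:,0],1); r=W[:,0]-np.polyval(p,W[:,1]); W=W[abs(r)<max(.0007,2*r.std())]
print('edge',p,len(W),r.std(),'yaw',-np.degrees(np.arctan(p[0])))
ys,xs=np.where((g>170)); s=(xs>310)&(xs<330)&(ys>195)&(ys<235); q=np.c_[xs[s],ys[s]]
P=np.array([onz(c,*a,.232)[:2] for a in q]); d=np.linalg.svd(P-P.mean(0))[2][0]; print('pointer yaw',np.degrees(np.arctan2(d[1],d[0])),len(P))
show(([.5,-.06,.26],down(165)),([.458,.093,.15],down(159.5)))
E
```

```text
edge [0.04577454 0.58225729] 55 0.00021430319282311042 yaw -2.620858308645854
pointer yaw -3.5054478124009685 105
5.47 pos [ 0.6346 -0.1471  0.2604] ft [-0.1 -0.5 -0.6] q [-0.41  0.59  1.01 -0.    1.54 -1.97] open 0.0426
[[0.271, 0.1713, 0.0007], [-0.0004, 0.0001, 0.1598]]
[[0.3583, 0.4765, 0.2205], [-0.0004, 0.0001, 0.2209]]
```

Request:
play_rows(rows=[{"x": 0.27, "y": 0.17, "z": 0.0, "wx": 0, "wy": 0, "wz": 0.16}, {"x": 0.27, "y": 0.17, "z": 0.0, "wx": 0, "wy": 0, "wz": 0.16}, {"x": 0.27, "y": 0.17, "z": 0.0, "wx": 0, "wy": 0, "wz": 0.16}, {"x": 0.27, "y": 0.17, "z": 0.0, "wx": 0, "wy": 0, "wz": 0.16}, {"x": 0.36, "y": 0.476, "z": 0.22, "wx": 0, "wy": 0, "wz": 0.22}, {"x": 0.36, "y": 0.476, "z": 0.22, "wx": 0, "wy": 0, "wz": 0.22}, {"x": 0.36, "y": 0.476, "z": 0.22, "wx": 0, "wy": 0, "wz": 0.22}, {"x": 0.36, "y": 0.476, "z": 0.22, "wx": 0, "wy": 0, "wz": 0.22}])

```text
t: 6.13
eef_pos: [0.4619, 0.0727, 0.1643]
orientation: [-0.558, -3.091, 0.001]
ft_force: [1.8, 0.2, 0.1]
opening: 0.0428
gripper_force: 0.0
```

```bash
python3 - <<'E'
from h import *
show(([.458,.093,.15],down(159.5)))
E
```

```text
6.13 pos [0.4619 0.0727 0.1643] ft [1.8 0.2 0.1] q [-0.09  0.26  1.76 -0.    1.13 -1.31] open 0.0428
[[0.0214, 0.0354, 0.0285], [-0.0005, -0.0002, 0.0006]]
```

Request:
play_rows(rows=[{"x": 0.02, "y": 0.035, "z": 0.028, "wx": 0, "wy": 0, "wz": 0}, {"x": 0.02, "y": 0.035, "z": 0.028, "wx": 0, "wy": 0, "wz": 0}, {"x": 0.02, "y": 0.035, "z": 0.028, "wx": 0, "wy": 0, "wz": 0}, {"x": 0.02, "y": 0.035, "z": 0.028, "wx": 0, "wy": 0, "wz": 0}])

```text
t: 6.47
eef_pos: [0.4604, 0.0907, 0.152]
orientation: [0.557, 3.091, -0.001]
ft_force: [0.1, -0.3, 0.1]
opening: 0.0428
gripper_force: 0.0
```

```bash
python3 - <<'E'
from h import *
show()
f,c=grab('wrist'); np.save('c4.npy',c,allow_pickle=True); cv2.imwrite('pics/w4.png',f)
t,l=proj(c,[.533,.064,.004]),proj(c,[.40,.115,.004]); print(t,l)
E
```

```text
6.47 pos [0.4604 0.0907 0.152 ] ft [ 0.1 -0.3  0.1] q [-0.06  0.27  1.77 -0.    1.1  -1.27] open 0.0428
[317.46581663 256.74667159] [318.92506185 121.26761694]
```

View pics/w4.png

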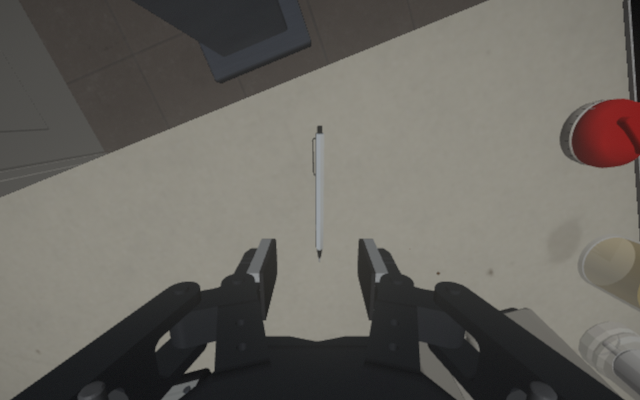

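The pen runs straight from tail (320,126) to tip (319.5,258), with the clip on its left. It lines up with the tool x axis.

```bash
python3 - <<'E'
from h import *
c=np.load('c4.npy',allow_pickle=True).item(); f=cv2.imread('pics/w4.png'); g=cv2.cvtColor(f,6).astype(float)
t=np.median(g[100:120,305:335]);print('bg',t)
d=np.abs(g-cv2.GaussianBlur(g,(0,0),12)); 
m=(d>18).astype(np.uint8); m[:118]=0;m[268:]=0;m[:,:310]=0;m[:,330:]=0
rows=np.where(m.any(1))[0]; print('rows',rows.min(),rows.max())
A=[]
for v in range(185,248,3): # barrel, below clip
    x=np.where(m[v])[0]; 
    if len(x): A.append((x.min(),x.max(),v))
A=np.array(A); print(A[::5].tolist())
P=np.array([onz(c,(a+b)/2,v,.0044)[:2] for a,b,v in A]); dd=np.linalg.svd(P-P.mean(0))[2][0]; dd*=np.sign(dd[0]); yaw=np.degrees(np.arctan2(dd[1],dd[0]))
tip=onz(c,319.6,rows.max()+.5,.0044); tail=onz(c,320,rows.min()-.5,.0044); print('yaw',yaw,'tip',tip,'tail',tail,np.linalg.norm(tip-tail), 'yaw ends',np.degrees(np.arctan2(*(tip-tail)[[1,0]])))
mid=(tip+tail)/2; u=(tip-tail)/np.linalg.norm(tip-tail); gp=mid-u*.010; print('mid',mid,'grip',gp)
show(([gp[0],gp[1],.004],down(180+np.degrees(np.arctan2(u[1],u[0])))))
E
```

```text
bg 141.0
rows 125 258
[[315, 315, 185], [315, 315, 200], [315, 315, 215], [315, 315, 233]]
yaw -20.55475473892696 tip [0.53559252 0.0655131  0.0044    ] tail [0.40314379 0.11492587 0.0044    ] 0.14136580008378383 yaw ends -20.459080653960978
mid [0.46936815 0.09021948 0.0044    ] grip [0.45999893 0.09371487 0.0044    ]
6.52 pos [0.4606 0.0904 0.1523] ft [ 1.3 -0.4 -0.2] q [-0.06  0.27  1.77 -0.    1.1  -1.27] open 0.0429
[[0.0039, 0.0059, 0.2965], [-0.0003, 0.001, -0.0001]]
```

Request:
play_rows(rows=[{"x": 0.004, "y": 0.006, "z": 0.08, "wx": 0, "wy": 0, "wz": 0}, {"x": 0.004, "y": 0.006, "z": 0.16, "wx": 0, "wy": 0, "wz": 0}, {"x": 0.004, "y": 0.006, "z": 0.23, "wx": 0, "wy": 0, "wz": 0}, {"x": 0.004, "y": 0.006, "z": 0.27, "wx": 0, "wy": 0, "wz": 0}, {"x": 0.004, "y": 0.006, "z": 0.29, "wx": 0, "wy": 0, "wz": 0}, {"x": 0.004, "y": 0.006, "z": 0.298, "wx": 0, "wy": 0, "wz": 0}, {"x": 0.004, "y": 0.006, "z": 0.298, "wx": 0, "wy": 0, "wz": 0}, {"x": 0.004, "y": 0.006, "z": 0.298, "wx": 0, "wy": 0, "wz": 0}])

```text
t: 7.18
eef_pos: [0.4604, 0.0943, 0.0041]
orientation: [0.557, 3.089, -0.0]
ft_force: [0.2, -0.0, -0.6]
opening: 0.0427
gripper_force: 0.0
```

```bash
python3 - <<'E'
from h import *
show(([.46,.0937,.002],down(159.5)))
E
```

```text
7.18 pos [0.4604 0.0943 0.0041] ft [ 0.2 -0.  -0.6] q [-0.05  0.52  1.89 -0.    0.73 -1.26] open 0.0427
[[0.0003, -0.0014, 0.0042], [0.0002, 0.0019, 0.0007]]
```

Request:
play_rows(rows=[{"x": 0, "y": 0, "z": 0.004, "wx": 0, "wy": 0, "wz": 0}, {"x": 0, "y": 0, "z": 0.004, "wx": 0, "wy": 0, "wz": 0}, {"x": 0, "y": 0, "z": 0.004, "wx": 0, "wy": 0, "wz": 0}, {"x": 0, "y": 0, "z": 0.004, "wx": 0, "wy": 0, "wz": 0}, {"x": 0, "y": 0, "z": 0.004, "wx": 0, "wy": 0, "wz": 0}, {"x": 0, "y": 0, "z": 0.004, "wx": 0, "wy": 0, "wz": 0}, {"x": 0, "y": 0, "z": 0.004, "wx": 0, "wy": 0, "wz": 0}], hand=-1, force=40)

```text
t: 7.77
eef_pos: [0.4598, 0.0945, 0.0017]
orientation: [0.556, 3.09, -0.001]
ft_force: [-1.4, -1.5, 6.1]
opening: 0.0079
gripper_force: 39.2
```

```bash
python3 - <<'E'
from h import *
y=-2.62; n=np.array([np.cos(np.radians(y)),np.sin(np.radians(y)),0])
hole=np.array([.584,-.2235,.165]); 
# hole target refs: tip 40 mm before the panel; tip is ~82.5 ahead of tool centre
p=hole-n*(.0825+.04); print('pre',p)
show(([p[0],p[1],.165],down(180+y)),([.46,.094,.16],down(159.5)))
E
```

```text
pre [ 0.46162805 -0.21790032  0.165     ]
7.77 pos [0.4598 0.0945 0.0017] ft [-1.4 -1.5  6.1] q [-0.05  0.53  1.89 -0.    0.72 -1.26] open 0.0079
[[-0.222, -0.5845, -0.3261], [-0.0004, 0.0011, -0.1976]]
[[-0.0014, -0.001, -0.3167], [-0.0002, 0.0012, 0.0011]]
```

Pen gripped (opening 7.9 mm). Lift, then carry it to about 40 mm short of the hole.

Request:
play_rows(rows=[{"x": 0, "y": 0, "z": -0.06, "wx": 0, "wy": 0, "wz": 0}, {"x": 0, "y": 0, "z": -0.14, "wx": 0, "wy": 0, "wz": 0}, {"x": 0, "y": 0, "z": -0.22, "wx": 0, "wy": 0, "wz": 0}, {"x": 0, "y": 0, "z": -0.3, "wx": 0, "wy": 0, "wz": 0}, {"x": -0.222, "y": -0.584, "z": -0.326, "wx": 0, "wy": 0, "wz": -0.198}, {"x": -0.222, "y": -0.584, "z": -0.326, "wx": 0, "wy": 0, "wz": -0.198}, {"x": -0.222, "y": -0.584, "z": -0.326, "wx": 0, "wy": 0, "wz": -0.198}, {"x": -0.222, "y": -0.584, "z": -0.326, "wx": 0, "wy": 0, "wz": -0.198}])

```text
t: 8.43
eef_pos: [0.4604, -0.0587, 0.1581]
orientation: [0.061, 3.139, -0.002]
ft_force: [1.4, 0.8, -0.1]
opening: 0.0079
gripper_force: 39.4
```

```bash
python3 - <<'E'
from h import *
show(([.4616,-.2179,.165],down(177.4)))
E
```

```text
8.43 pos [ 0.4604 -0.0587  0.1581] ft [ 1.4  0.8 -0.1] q [-0.38  0.26  1.78 -0.    1.11 -1.91] open 0.0079
[[-0.0147, -0.3181, -0.0136], [-0.0006, 0.0011, 0.0042]]
```

Request:
play_rows(rows=[{"x": -0.015, "y": -0.318, "z": -0.014, "wx": 0, "wy": 0, "wz": 0.003}, {"x": -0.015, "y": -0.318, "z": -0.014, "wx": 0, "wy": 0, "wz": 0.003}, {"x": -0.015, "y": -0.318, "z": -0.014, "wx": 0, "wy": 0, "wz": 0.003}, {"x": -0.015, "y": -0.318, "z": -0.014, "wx": 0, "wy": 0, "wz": 0.003}, {"x": -0.015, "y": -0.318, "z": -0.014, "wx": 0, "wy": 0, "wz": 0.003}, {"x": -0.015, "y": -0.318, "z": -0.014, "wx": 0, "wy": 0, "wz": 0.003}, {"x": -0.015, "y": -0.318, "z": -0.014, "wx": 0, "wy": 0, "wz": 0.003}])

```text
t: 9.02
eef_pos: [0.4608, -0.2161, 0.1644]
orientation: [0.079, 3.14, -0.0]
ft_force: [0.8, 0.5, -1.2]
opening: 0.0084
gripper_force: 39.4
```

```bash
python3 - <<'E'
from h import *
show(([.4616,-.2179,.165],down(177.4)))
f,c=grab('wrist'); np.save('c5.npy',c,allow_pickle=True); cv2.imwrite('pics/w5.png',f)
s=grab('side','s5.png'); t=grab('top','t5.png')
tt=proj(c,[.54,-.2215,.167]); hh=proj(c,[.584,-.2235,.165]); print(tt,hh)
print(proj(s[1],[.54,-.2215,.167]),proj(t[1],[.54,-.2215,.167]))
u,v=(hh).astype(int); print(u,v)
a=cv2.resize(f[v-60:v+40,u-66:u+67],(798,600),interpolation=2); cv2.imwrite('pics/crop5.png',a)
E
```

```text
9.02 pos [ 0.4608 -0.2161  0.1644] ft [ 0.8  0.5 -1.2] q [-0.67  0.34  1.64 -0.    1.16 -2.19] open 0.0084
[[-0.0017, -0.0036, -0.0012], [-0.0001, 0.0001, -0.003]]
[314.43381339 376.60039421] [314.96477189 427.9235985 ]
[312.93133692 162.5858188 ] [359.55797191 199.50987927]
314 427
```

View pics/crop5.png

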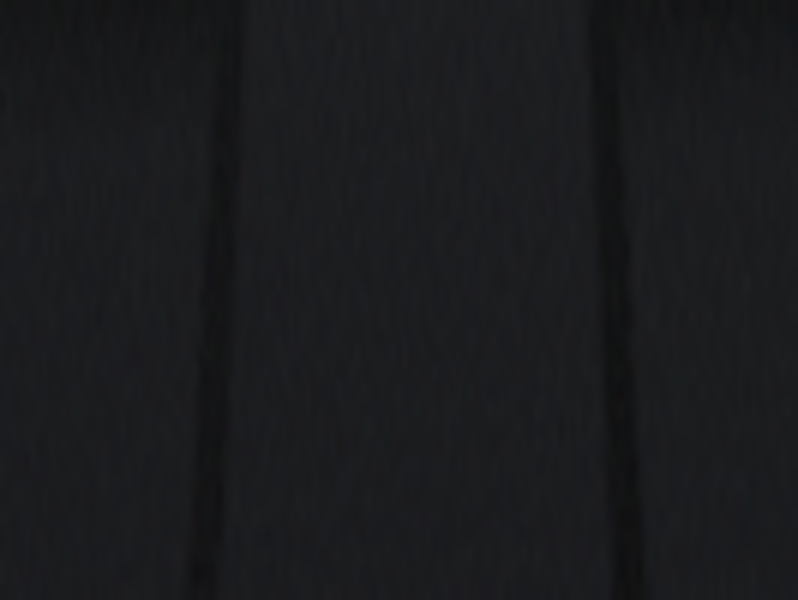

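The gripper body hides the tip in the wrist view, so that picture shows nothing useful. I'll use one composite of the top and side views instead.

```bash
python3 - <<'E'
from h import *
t=cv2.imread('pics/t5.png'); s=cv2.imread('pics/s5.png'); t0=cv2.imread('pics/top0.png')
r=lambda f,u,v,w,h,k:cv2.resize(f[v-h:v+h,u-w:u+w],None,fx=k,fy=k,interpolation=2)
cv2.imwrite('pics/crop6.png',np.hstack([r(t,360,195,20,25,10),r(s,320,165,25,25,8)[:500] if 0 else cv2.resize(s[140:190,285:325],(400,500),interpolation=2)]))
ct=imaging.calibration('top')
for nm,f in(('t0',t0),('t5',t)):
    hsv=cv2.cvtColor(f,40); H,S,V=cv2.split(hsv); m=(((H<10)|(H>170))&(S>90)).astype(np.uint8); m[:180]=0;m[195:]=0;m[:,345:375].sum()
    m[:,:345]=0;m[:,375:]=0; ys,xs=np.where(m); w=S[ys,xs].astype(float)
    if len(xs): u,v=(xs*w).sum()/w.sum(),(ys*w).sum()/w.sum(); print(nm,len(xs),xs.min(),xs.max(),u,v,onz(ct,u,v,.170))
E
```

```text
t0 14 357 363 359.94780545670227 184.5344009489917 [ 0.58466675 -0.2239718   0.17      ]
t5 14 357 363 359.99187935034803 184.5243619489559 [ 0.58469406 -0.22410453  0.17      ]
```

View pics/crop6.png

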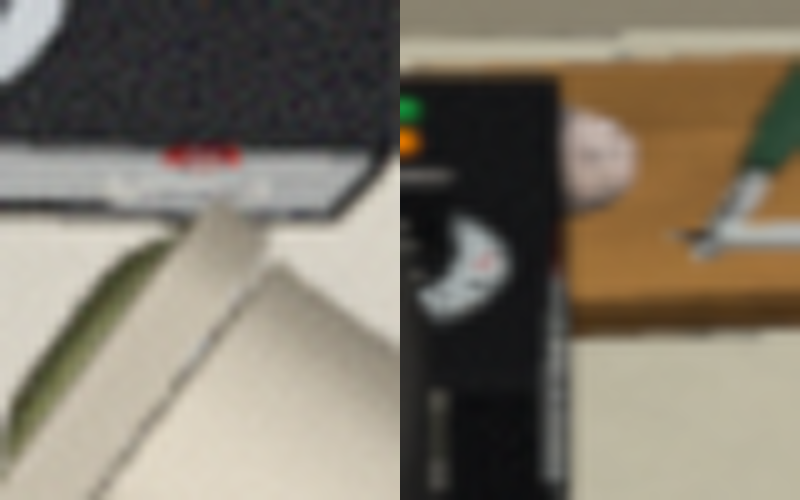

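The top view confirms the ring at about (0.5847, −0.2240), and the side view shows the tip at about (312,163.5), close to prediction.

```bash
python3 - <<'E'
from h import *
s=cv2.imread('pics/s5.png'); s0=cv2.imread('pics/side0.png'); cs=imaging.calibration('side')
b=cv2.cvtColor(s,40); H,S,V=cv2.split(b); m=((H<10)|(H>170))&(S>90)&(V>35); ys,xs=np.where(m[155:176,296:306]); print('ring',(xs+296).mean(),(ys+155).mean(),len(xs),'pred',proj(cs,[.582,-.224,.165]),proj(cs,[.582,-.224,.1775]),proj(cs,[.582,-.224,.1525]))
d=np.abs(s.astype(int)-s0).sum(2); sub=d[155:172,305:325]; print(np.where(sub>60,sub,0))
n=np.array([np.cos(np.radians(-2.62)),np.sin(np.radians(-2.62)),0])
st=ctrl.read_state(); Rm=R.from_rotvec(st['orientation']); tip=st['eef_pos']+Rm.apply([-.0827,0,-.0027]); print('tip',tip,proj(cs,tip), Rm.apply([-1,0,0]))
hole=np.array([.5845,-.224,.165])
for gap in(.015,.0): 
    p=hole-n*(gap+.0827)-np.array([0,0,.0027]); show((p,down(177.38)))
E
```

```text
ring 300.0 164.5 4 pred [300.05515243 163.12585514] [299.95675088 159.75362017] [300.15271302 166.46927024]
[[  0   0   0   0   0   0   0   0   0   0   0   0   0   0   0   0   0   0
    0   0]
 [  0   0   0   0   0   0   0   0   0   0   0   0   0   0   0   0   0   0
    0   0]
 [  0   0   0   0   0   0   0   0   0   0   0   0   0   0   0   0   0   0
    0   0]
 [  0   0   0   0   0   0   0   0   0   0   0   0   0   0   0   0   0   0
    0   0]
 [  0   0   0   0   0   0   0   0   0   0   0   0   0   0   0   0   0   0
    0   0]
 [  0   0   0   0   0   0   0   0   0   0   0   0   0   0   0   0   0   0
    0   0]
 [  0   0   0   0   0   0   0   0   0   0   0   0   0   0   0   0   0   0
    0   0]
 [  0   0   0   0   0   0   0   0   0   0   0   0   0 102 127 135 138 147
  155 155]
 [  0   0   0   0   0   0   0   0   0 104 164 104   0 140 185 193 189 193
  196 196]
 [  0   0   0   0   0   0   0   0   0   0  95 120   0  67  94 100 100 100
  101 102]
 [  0   0   0   0   0   0   0   0   0   0   0   0   0   0   0   0   0   0
    0   0]
 [  0   0   0   0   0   0   0   0   0   0   0   0   0   0
[... 201 characters left out ...]
 0   0   0   0   0   0   0   0   0   0   0   0   0   0   0   0   0   0
    0   0]
 [  0   0   0   0   0   0   0   0   0   0   0   0   0   0   0   0   0   0
    0   0]
 [  0   0   0   0   0   0   0   0   0   0   0   0   0   0   0   0   0   0
    0   0]]
tip [ 0.54376559 -0.21946592  0.16731615] [311.80174834 162.83539685] [ 9.98830931e-01 -4.83368559e-02  5.65118462e-04]
9.17 pos [ 0.4612 -0.2155  0.1646] ft [-0.8  0.5 -0.6] q [-0.67  0.34  1.64 -0.    1.16 -2.19] open 0.0082
[[-0.0518, -0.0056, 0.0046], [-0.0004, 0.0004, -0.0017]]
9.17 pos [ 0.4612 -0.2155  0.1646] ft [-0.8  0.5 -0.6] q [-0.67  0.34  1.64 -0.    1.16 -2.19] open 0.0082
[[-0.0818, -0.0055, 0.0046], [-0.0004, 0.0004, -0.0017]]
```

Request:
play_rows(rows=[{"x": 0, "y": -0.0055, "z": 0.0045, "wx": 0, "wy": 0, "wz": -0.001}, {"x": -0.02, "y": -0.0055, "z": 0.0045, "wx": 0, "wy": 0, "wz": -0.001}, {"x": -0.04, "y": -0.0055, "z": 0.0045, "wx": 0, "wy": 0, "wz": -0.001}, {"x": -0.052, "y": -0.0055, "z": 0.0045, "wx": 0, "wy": 0, "wz": -0.001}, {"x": -0.052, "y": -0.0055, "z": 0.0045, "wx": 0, "wy": 0, "wz": -0.001}, {"x": -0.052, "y": -0.0055, "z": 0.0045, "wx": 0, "wy": 0, "wz": -0.001}, {"x": -0.052, "y": -0.0055, "z": 0.0045, "wx": 0, "wy": 0, "wz": -0.001}, {"x": -0.052, "y": -0.0055, "z": 0.0045, "wx": 0, "wy": 0, "wz": -0.001}])

```text
t: 9.83
eef_pos: [0.4865, -0.2206, 0.1622]
orientation: [0.076, 3.14, -0.001]
ft_force: [0.0, -0.3, 0.4]
opening: 0.0083
gripper_force: 39.4
```

```bash
cat >> h.py <<'E'
def hole():
    n=np.array([np.cos(np.radians(-2.62)),np.sin(np.radians(-2.62)),0]); l=np.array([-n[1],n[0],0]); P=[];F=[]
    for _ in range(4):
        s=ctrl.read_state(); Rm=R.from_rotvec(s['orientation']); tip=s['eef_pos']+Rm.apply([-.0827,0,-.0027])-np.array([.5845,-.224,.165])
        P.append([tip@n,tip@l,tip[2]]); f=s['ft_force']; F.append([f@n,f@l,f[2]]); imaging.grab_frame('side')
    print('t',round(s['t'],2),'tip depth,left,up mm',(np.mean(P,0)*1e3).round(2),'F',np.mean(F,0).round(2),'axis',Rm.apply([-1,0,0]).round(4),n.round(4),'std',(np.std(P,0)*1e3).round(1))
E
python3 -c "
from h import *
hole()"
```

```text
t 9.98 tip depth,left,up mm [-15.27  -1.33  -0.03] F [-0.14 -0.11 -0.33] axis [ 9.988e-01 -4.850e-02  5.000e-04] [ 0.999  -0.0457  0.    ] std [0.1 0.  0. ]
```

Request:
play_rows(rows=[{"x": -0.005, "y": 0.002, "z": 0, "wx": 0, "wy": 0, "wz": 0}, {"x": -0.015, "y": 0.002, "z": 0, "wx": 0, "wy": 0, "wz": 0}, {"x": -0.022, "y": 0.002, "z": 0, "wx": 0, "wy": 0, "wz": 0}, {"x": -0.028, "y": 0.002, "z": 0, "wx": 0, "wy": 0, "wz": 0}, {"x": -0.033, "y": 0.002, "z": 0, "wx": 0, "wy": 0, "wz": 0}, {"x": -0.036, "y": 0.002, "z": 0, "wx": 0, "wy": 0, "wz": 0}, {"x": -0.036, "y": 0.002, "z": 0, "wx": 0, "wy": 0, "wz": 0}, {"x": -0.036, "y": 0.002, "z": 0, "wx": 0, "wy": 0, "wz": 0}])

```text
t: 10.7
eef_pos: [0.5048, -0.2205, 0.1621]
orientation: [0.076, 3.141, -0.001]
ft_force: [-0.7, 0.2, -0.8]
opening: 0.0081
gripper_force: 39.4
```

```bash
python3 -c "
from h import *
hole()"
```

```text
t 10.85 tip depth,left,up mm [ 2.88 -0.36 -0.14] F [-0.96  0.33 -0.05] axis [ 9.988e-01 -4.850e-02  4.000e-04] [ 0.999  -0.0457  0.    ] std [0.  0.  0.1]
```

Request:
play_rows(rows=[{"x": -0.003, "y": 0, "z": 0, "wx": 0, "wy": 0, "wz": 0}, {"x": -0.006, "y": 0, "z": 0, "wx": 0, "wy": 0, "wz": 0}, {"x": -0.006, "y": 0, "z": 0, "wx": 0, "wy": 0, "wz": 0}, {"x": -0.006, "y": 0, "z": 0, "wx": 0, "wy": 0, "wz": 0}])

```text
t: 11.23
eef_pos: [0.5078, -0.2206, 0.1621]
orientation: [0.076, 3.141, -0.001]
ft_force: [-2.7, -0.4, 0.3]
opening: 0.0082
gripper_force: 39.4
```

```bash
python3 -c "
from h import *
hole()"
```

```text
t 11.38 tip depth,left,up mm [ 5.89 -0.36 -0.2 ] F [-2.6  -0.35 -0.3 ] axis [ 9.988e-01 -4.840e-02  2.000e-04] [ 0.999  -0.0457  0.    ] std [0. 0. 0.]
```

Request:
play_rows(rows=[{"x": -0.003, "y": 0, "z": 0, "wx": 0, "wy": 0, "wz": 0}, {"x": -0.004, "y": 0, "z": 0, "wx": 0, "wy": 0, "wz": 0}, {"x": -0.004, "y": 0, "z": 0, "wx": 0, "wy": 0, "wz": 0}, {"x": -0.004, "y": 0, "z": 0, "wx": 0, "wy": 0, "wz": 0}])

```text
t: 11.77
eef_pos: [0.5098, -0.2207, 0.1621]
orientation: [0.076, 3.141, -0.001]
ft_force: [-2.7, -0.8, 0.1]
opening: 0.008
gripper_force: 39.4
```

```bash
python3 -c "
from h import *
hole()"
```

```text
t 11.92 tip depth,left,up mm [ 7.94 -0.35 -0.14] F [-3.14 -0.46  0.27] axis [ 9.988e-01 -4.830e-02  4.000e-04] [ 0.999  -0.0457  0.    ] std [0. 0. 0.]
```

The force is rising like the button's spring with no side load, so the tip is on the button. Push on about 2.5 mm.

Request:
play_rows(rows=[{"x": -0.003, "y": 0, "z": 0, "wx": 0, "wy": 0, "wz": 0}, {"x": -0.005, "y": 0, "z": 0, "wx": 0, "wy": 0, "wz": 0}, {"x": -0.005, "y": 0, "z": 0, "wx": 0, "wy": 0, "wz": 0}, {"x": -0.005, "y": 0, "z": 0, "wx": 0, "wy": 0, "wz": 0}, {"x": -0.005, "y": 0, "z": 0, "wx": 0, "wy": 0, "wz": 0}])

```text
t: 12.38
eef_pos: [0.5123, -0.2208, 0.1621]
orientation: [-0.076, -3.141, 0.001]
ft_force: [-4.1, 0.7, 0.0]
opening: 0.0081
gripper_force: 39.4
```

```bash
python3 -c "
from h import *
hole()"
```

```text
t 12.53 tip depth,left,up mm [10.39 -0.32 -0.18] F [-4.65  1.08  0.15] axis [ 0.9988 -0.0483  0.    ] [ 0.999  -0.0457  0.    ] std [0. 0. 0.]
```

Request:
play_rows(rows=[{"x": 0, "y": 0, "z": 0, "wx": 0, "wy": 0, "wz": 0}, {"x": 0, "y": 0, "z": 0, "wx": 0, "wy": 0, "wz": 0}, {"x": 0, "y": 0, "z": 0, "wx": 0, "wy": 0, "wz": 0}, {"x": 0, "y": 0, "z": 0, "wx": 0, "wy": 0, "wz": 0}, {"x": 0, "y": 0, "z": 0, "wx": 0, "wy": 0, "wz": 0}, {"x": 0, "y": 0, "z": 0, "wx": 0, "wy": 0, "wz": 0}, {"x": 0, "y": 0, "z": 0, "wx": 0, "wy": 0, "wz": 0}, {"x": 0, "y": 0, "z": 0, "wx": 0, "wy": 0, "wz": 0}])

```text
t: 13.25
eef_pos: [0.5123, -0.2208, 0.1621]
orientation: [0.076, 3.141, -0.001]
ft_force: [-5.1, 1.6, -0.2]
opening: 0.008
gripper_force: 39.4
```

Request:
play_rows(rows=[{"x": 0, "y": 0, "z": 0, "wx": 0, "wy": 0, "wz": 0}, {"x": 0, "y": 0, "z": 0, "wx": 0, "wy": 0, "wz": 0}, {"x": 0, "y": 0, "z": 0, "wx": 0, "wy": 0, "wz": 0}, {"x": 0, "y": 0, "z": 0, "wx": 0, "wy": 0, "wz": 0}, {"x": 0, "y": 0, "z": 0, "wx": 0, "wy": 0, "wz": 0}, {"x": 0, "y": 0, "z": 0, "wx": 0, "wy": 0, "wz": 0}, {"x": 0, "y": 0, "z": 0, "wx": 0, "wy": 0, "wz": 0}, {"x": 0, "y": 0, "z": 0, "wx": 0, "wy": 0, "wz": 0}])

```text
t: 13.92
eef_pos: [0.5122, -0.2208, 0.1621]
orientation: [0.076, 3.141, -0.001]
ft_force: [-5.3, 0.8, 0.4]
opening: 0.0083
gripper_force: 39.4
```

Request:
play_rows(rows=[{"x": 0, "y": 0, "z": 0, "wx": 0, "wy": 0, "wz": 0}, {"x": 0, "y": 0, "z": 0, "wx": 0, "wy": 0, "wz": 0}, {"x": 0, "y": 0, "z": 0, "wx": 0, "wy": 0, "wz": 0}, {"x": 0, "y": 0, "z": 0, "wx": 0, "wy": 0, "wz": 0}, {"x": 0, "y": 0, "z": 0, "wx": 0, "wy": 0, "wz": 0}, {"x": 0, "y": 0, "z": 0, "wx": 0, "wy": 0, "wz": 0}, {"x": 0, "y": 0, "z": 0, "wx": 0, "wy": 0, "wz": 0}, {"x": 0, "y": 0, "z": 0, "wx": 0, "wy": 0, "wz": 0}])

```text
t: 14.58
eef_pos: [0.5123, -0.2208, 0.1621]
orientation: [0.076, 3.141, -0.001]
ft_force: [-6.1, 1.7, 0.3]
opening: 0.0078
gripper_force: 39.4
```

```bash
python3 -c "
from h import *
hole();hole();hole()
t=cv2.imread('pics/s5.png')
f=imaging.grab_frame('wrist'); g=cv2.imread('pics/w5.png')"
```

```text
t 14.73 tip depth,left,up mm [10.39 -0.32 -0.16] F [-5.15  0.88  0.37] axis [ 0.9988 -0.0483  0.    ] [ 0.999  -0.0457  0.    ] std [0. 0. 0.]
t 14.93 tip depth,left,up mm [10.39 -0.31 -0.17] F [-4.75  0.54  0.28] axis [ 0.9988 -0.0483  0.    ] [ 0.999  -0.0457  0.    ] std [0. 0. 0.]
t 15.13 tip depth,left,up mm [10.39 -0.33 -0.17] F [-5.06  0.59  0.11] axis [ 0.9988 -0.0483 -0.    ] [ 0.999  -0.0457  0.    ] std [0. 0. 0.]
```

Force is steady at about 5 N, the pen is level and square, and it has been held for more than 2.5 s. Hand in.

```bash
python3 -c "
from station import workorder
print(workorder.close_job())"
```

```text
the job is handed in; nothing more can be done
None
```

I turned the thermostat knob back to off first, then pressed the reset button with the pen at about 5 N and held it for over two seconds; the pen was still held level and square on the button when I handed the job in at about 15 s (no verdict came back).

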